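# Take the filter plate from under the lamp-house cover and show it against the light panel

### The job

Swing the hinged cover of the grey filter holder right back so that it stays open, then draw out the filter plate (the one of the two plates with the narrow tab and the glass window) and leave the wide-tabbed blank plate in its slot. Hold the filter plate upright in front of the white face of the inspection light panel, square to it, centred on it and about 4 cm away without touching it, and finish still holding it there, at rest. Do not knock the light panel or push the other things on the bench about.

Things in the scene. Friction and masses are not known exactly. Their poses are not given: they have to be found in the camera images.
- holder: Fixed grey block 90 (x) x 100 (y) x 45 mm high, two 6 mm high ears (126 mm over them in y), light port 10 mm out of its front. Origin: centre of underside; front faces its -x, to the robot within 0.35 rad yaw; z up. Two slots along y in its top, 40 mm deep, at x = -18 and +18 mm, 3 mm wider than the plates; one holds the filter plate, the other the blank, in either order.
- cover (a joint): Angle (rad) of the holder's aluminium hood, 92 x 100 x 49 mm high, open underneath, hiding the plates when shut: 0 shut, grows as its front rises, stop at 1.9. Starts 0 to 0.1. Stiff hinge (0.2 N m friction, hood 0.15 kg): it stays where it is left; about 3 N at the bar moves it. Right back: over 1.6.
- cover_hinge (a point): Middle of the cover's hinge line, on the holder, 45 mm behind its origin, 47 mm above the bench. The hinge axis is the holder's y axis; positive rotation about +y opens.
- cover_bar (a point): Middle of the cover's handle: round dark bar, 10 mm diameter, along the holder's y, 74 mm free between its arms, its centre 39 mm in front of the cover's front wall. Shut, it lies 131 mm forward of and 43 mm above the hinge (90 mm above the bench). Pinch it from above across the holder's x; it can turn between the pads as the cover swings.
- filter_plate: Loose, 60 g: dark frame 60 (y) x 50 (z) x 6 mm (x) round a square glass window; on top a ribbed tab 16 mm wide (y), 8 mm thick (x), 49 to 80 mm above the lower edge (fingers beside it must stay above 50). Origin: middle of the lower edge; z up, x across its faces (alike). Starts upright in a slot, axes as holder, origin 5 mm above the bench; tab and 10 mm of plate stand above the block.
- filter_centre (a point): Centre of the filter plate's glass window, 25 mm above its lower edge (the middle of the tab is 40 mm higher).
- blank_plate: Loose blank plate in the other slot: same size as the filter plate but solid, with a wide tab, 40 mm (y). Same axes and origin. Stays in its slot (not lifted by more than 15 mm).
- light_panel: Fixed inspection light panel: upright slab 110 mm wide (y), 16 mm thick, top at 107 mm, on a black foot 70 x 100 x 10 mm that reaches 20 mm before the face; white face 92 x 74 mm looks along its -x (to the robot within 0.35 rad yaw). Origin on the bench below the middle of the face; z up.
- panel_face (a point): Centre of the panel's white face, 65 mm above the bench; axes as the panel's: -x points out of the face, y across it, z up.
- specimen_k4: Bystander: round resin-mounted specimen, 31 mm across, 16 mm high.
- specimen_m2: Bystander: round resin-mounted specimen, 41 mm across, 18 mm high.
- tweezers: Bystander: steel tweezers lying flat, 123 mm long.
- petri_dish: Bystander: clear round dish, 60 mm across, 13 mm high.
- screwdriver: Bystander: screwdriver lying flat, 135 mm long.

How it is judged (in metres and radians):
On the way, in this order (a step that is already met when the one before it is completed fails the run):
1. the cover is swung right back (over 1.6 rad) while both plates are still in their slots (value of joint cover above 1.6 rad and z of filter_plate in the frame of holder below 0.02 m and z of blank_plate in the frame of holder below 0.015 m), for 0.2 s.
2. the filter plate is drawn up out of its slot, in the fingers and clear of the holder (z of filter_plate in the frame of holder above 0.047 m and contact force between the fingers and filter_plate above 0.5 N and contact force between filter_plate and holder below 0.2 N), for 0.1 s.
At the end, for the whole second after the job is handed in: Cover open over 1.6 rad, blank in its slot (lifted under 15 mm). Fingers hold the filter plate, clear of all else: window centre 12 to 75 mm before the white face, within 20 mm of its centre sideways and in height, parallel and upright within 0.2 rad, under 0.02 m/s (value of joint cover above 1.6 rad and z of blank_plate in the frame of holder below 0.015 m and contact force between the fingers and filter_plate above 0.5 N and contact force between filter_plate and holder below 0.2 N and contact force between filter_plate and light_panel below 0.2 N and contact force between filter_plate and blank_plate below 0.2 N and height (world z) of filter_centre above 0.04 m and x of filter_centre in the frame of panel_face between -0.075 and -0.012 m and y of filter_centre in the frame of panel_face between -0.02 and 0.02 m and z of filter_centre in the frame of panel_face between -0.02 and 0.02 m and angle between the x axis of filter_plate and the x axis of light_panel, either way round below 0.2 rad and angle between filter_plate's own z axis and vertical below 0.2 rad and linear speed of filter_plate below 0.02 m/s); the arm keeps its last pose, push and grip.
It fails at once if the light panel is knocked (over 10 N by the robot or the filter plate) (contact force between any of the arm, the fingers, filter_plate and light_panel above 10 N).
It fails at once if the blank plate is lifted out by more than 30 mm (z of blank_plate in the frame of holder above 0.035 m).
It fails at once if a bystander is moved by more than 30 mm (distance of any of specimen_k4, specimen_m2, tweezers, petri_dish, screwdriver from where it was at the start of the episode above 0.03 m).
It also fails if it takes over 61 s, if anything falls off the work surface, if the arm or the gripper's body presses on something with over 40 N, if the wrist force passes 120 N, or if a joint passes its speed limit or range.

### The arm

A 6-joint arm with a two-finger parallel gripper is mounted at the origin on a cart in front of the work surface, level with it; the furniture and walls round the work are solid. World frame = base frame: x ahead of the robot, y to its left, z up, the work surface at z = 0. Lengths are in mm, angles in rad, forces in N, time in s.
With the tool pointing down it reaches from about 300 to 775 mm from the base axis. Payload 14.6 kg.
Tool frame: the origin (TCP) lies at the very end of the fingers, on their centre line; the grasp point (between the pads) lies 19 mm behind it; z points along the fingers, y is the line along which they close (so a half turn about z gives the same grasp; the last joint's range is limited). The gripper opens to 94 mm and grips with 3 to 60 N. Pads are 16 mm wide; open, the fingers measure 119 mm over their backs; the gripper's body (75 mm by 177 mm) begins 78 mm behind the grasp point.
Start: joints at [-1.346, 0.3, 1.521, -0, 1.321, -0.067], TCP at [158.215, -526.742, 167.046] pointing down, gripper open.
Joint ranges: [-3.03, 3.03], [-0.79, 2.21], [0.23, 2.52], [-1.04, 4.18], [0, 3.07], [-2.55, 2.55]. Speed limits (rad/s): [2.22, 2.22, 2.57, 3.14, 3.14, 3.14].

### API

Orientations are given as [roll, pitch, yaw] about the fixed x, y, z axes, in that order (R = Rz(yaw) Ry(pitch) Rx(roll)).
In Python, from cell import manip, eyes, ticket gives the robot as it stands. The module is installed in compiled form; this text tells all that it offers.
- The arm moves only by the tool arm_command, never from a script. Its argument "plan" is a list of rows, each a list of 5 numbers: the opening, from -1 (shut) to 1 (fully open), then the shift along the tool's x, y, z in m, then the turn about the tool's z in rad. In form: [[jaw, dx, dy, dz, roll], ...]. A call has 1 to 20 rows; each row shifts and turns the commanded pose from where the row before left it, along the tool's axes as they then stand; what a row does not reach is not made up. A row lasts 1/8 s, in which the tool goes at most 62.5 mm and 10.7 degrees, less where a joint would pass 70% of its speed; a pose out of reach is approached as far as the arm can. A call is refused whole if a number of a shift passes 0.0625 or a number of a turn 0.188, either way. A call with a gripper value outside its range is refused whole. The fingers move at their own pace and stop on an object; "newtons" is the grip in N (left out, the last holds). Time passes only in rows, so rows that do not move let the fingers close. It gives the time, the measured TCP pose, the force, the opening and the grip force at its end, in the units of the state.
- manip.read_state(): the state, without advancing time (a new reading comes with each control period).
- eyes.camera(name): name is "scene" or "top"; returns a dict with "img" (480x640x3 uint8, blue, green, red), "z_map" (480x640 float32, mm along the optical axis (not along the pixel's ray), 0 where there is no reading), "fx", "fy", "cx", "cy" (pixels), "dist" ([k1, k2, p1, p2, k3] as OpenCV has them; the pictures are not rectified), "eye" and "orientation" of the camera in the world. Camera axes: x right, y down, z forward; pixel columns grow to the right and rows downward; lengths in mm; the calibration is good to about 2 mm. A picture is of the moment at which its call begins.
- ticket.sign_off(): hands the job in; it is judged then, once.
The state is a dict: "clock": time; "joints": joint angles; "qd": joint speeds; "effort": joint torques, N m; "eef_pos": TCP position; "eef_rot": TCP orientation; "wrist_force": force on the tool from outside, world axes, zero at the start; "moment": the same for the moment, N m; "finger_gap": finger opening in mm; "finger_force": force on a finger pad.
Only numpy, scipy, OpenCV 4.12 (cv2) and the standard library are available. Lean on these libraries where they do the work, as an engineer would, in place of code of your own. Each camera call takes 0.05 s, during which the arm holds its last target. There are 200 camera calls.

## Working session

There is one attempt and no reset: what is moved stays moved. The work goes in short steps, Python scripts to look and compute and a tool call to move; the robot and the scene stay as the last step left them, time stands still between calls to the robot, and variables do not carry over. Pictures are saved under pics/ and viewed, at most 10 in all, crops included, and the job is handed in when it is done.

Besides the shell and the picture viewer there is one more tool, called after "Emit:" by a JSON object that holds its "name" and its "arguments". arm_command: Moves the arm, as the interface text tells. Its arguments: {"type":"object","properties":{"plan":{"type":"array"},"newtons":{"type":"number"}},"required":["plan"]}

```bash
mkdir -p pics; cat > h.py <<'E'
import numpy as np, cv2
from scipy.spatial.transform import Rotation as R
from cell import manip, eyes, ticket
def rot(c):
    o=np.array(c["orientation"],float)
    return o if o.shape==(3,3) else (R.from_euler('xyz',o).as_matrix() if o.size==3 else R.from_quat(o).as_matrix())
def cloud(c):
    v,u=np.mgrid[0:480,0:640].astype(np.float32)
    K=np.array([[c["fx"],0,c["cx"]],[0,c["fy"],c["cy"]],[0,0,1]])
    p=cv2.undistortPoints(np.stack([u.ravel(),v.ravel()],1)[:,None],K,np.array(c["dist"],float))[:,0]
    z=c["z_map"].ravel()
    P=np.c_[p*z[:,None],z]@rot(c).T+np.array(c["eye"])
    P[z==0]=np.nan
    return P.reshape(480,640,3)
E
python3 - <<'E'
from h import *
print(manip.read_state())
for n in("scene","top"):
    c=eyes.camera(n); print(n,c["eye"],c["orientation"],c["fx"],c["cx"],c["dist"])
    cv2.imwrite(f"pics/{n}0.png",c["img"]); np.save(n+"0.npy",cloud(c))
    P=cloud(c); print(P[::60,::80,2].round())
E
```

```text
{'clock': 0.0, 'joints': array([-1.34558241e+00,  3.00469599e-01,  1.52160937e+00, -3.39233926e-05,
        1.32068723e+00, -6.65871898e-02]), 'qd': array([-0.00023442,  0.00163764, -0.00080972,  0.00109805,  0.00034035,
       -0.0004616 ]), 'effort': array([ 6.90557090e-05, -5.31813741e+01, -3.52735984e+01,  7.08309864e-02,
        2.44117499e-02, -9.20709704e-05]), 'eef_pos': array([ 158.14590141, -526.44184311,  166.47521232]), 'eef_rot': array([-3.14041953e+00, -4.52999651e-05,  2.91809497e-01]), 'wrist_force': array([0.06204659, 0.30397247, 0.79111887]), 'moment': array([-0.0255354 ,  0.04592348, -0.03576929]), 'finger_force': 0.0, 'finger_gap': 94.50101592060074}
scene [ 50.16399495 458.42727663 871.64097835] [-2.34259125  0.01874559 -2.52123202] 616.733979219037 312.08776052400924 [0.01852135 0.         0.         0.         0.        ]
[[ 454.  382.  326.  350.  374.  395.  662.  668.]
 [ 374.  282.  183.  220.  250.  278.  619.   nan]
 [ 284.  514.   92.   62.  101.  142.  573.  585.]
 [ 520.  465.   31.    2.    2.   -1.  523.  538.]
 [ 479.  418.  386.    0.    2.   31.  482.  -89.]
 [ 386.   nan  319.   -2.   44.   -2.  411. -274.]
 [ 267.  329.  236.   -1.    1.  315.  347.  300.]
 [  81.  175.  151.    1.    1.  242.  278.  302.]]
top [ 492.53923142 -176.30700004  928.90429088] [-3.08700419 -0.03425684 -1.54506917] 453.9433557790344 323.29714569869384 [0.01035578 0.         0.         0.         0.        ]
[[ 116.   72.   22.   49.   53.    3.  198.  387.]
 [ 386.    2.    1.   56.    2.    0.  146.  356.]
 [ 482.  174.    1.    1.   33.    0.   84.  326.]
 [ 449.  224.    2.   -2.    1.   45.   15.  291.]
 [ 386.  271.    4.   -2.    2.    1.   -0.  249.]
 [   1.   -0.    2.   -0.   18.   -0.    0.  202.]
 [   1.    4.    0.    1. -793. -798. -273.  148.]
 [   0. -325. -377. -167. -794. -496. -352.   90.]]
```

View pics/scene0.png

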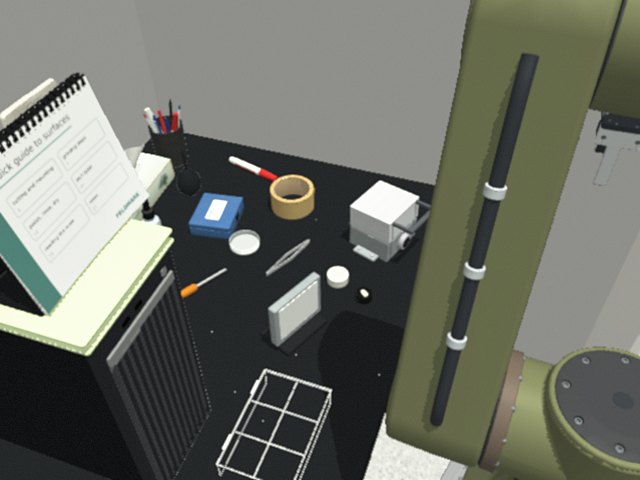

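View pics/top0.png

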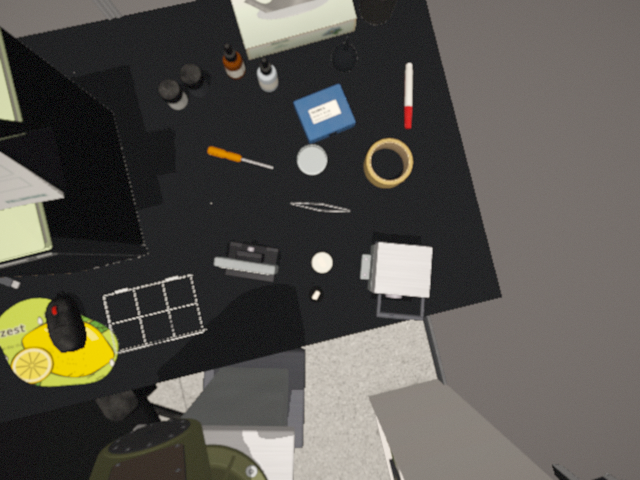

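The top view shows the shut hood at (402,270), its bar along (378–423, 315), and an ear on the left at (366,267). The panel's top edge is at (246,265), with the white face below it. Specimens are at (321,262) and (316,295), and the tweezers at (320,207).

```bash
python3 - <<'E'
from h import *
T=np.load("top0.npy");S=np.load("scene0.npy")
def rect(P,m,name):
    p=P[m][:,:].astype(np.float32); 
    print(name,len(p),"z",np.percentile(p[:,2],[5,50,95]).round(1)); 
    r=cv2.minAreaRect(p[:,:2].copy()); print("  ",np.round(r[0],1),np.round(r[1],1),round(r[2],2), "corners",cv2.boxPoints(r).round().tolist())
v,u=np.mgrid[0:480,0:640]
def box(a,b,c,d): return (u>=a)&(u<=b)&(v>=c)&(v<=d)
for P,bx,n in((T,box(355,445,230,325),'top'),(S,box(345,425,175,265),'scene')):
    z=P[...,2]; print(n,np.histogram(z[bx],bins=np.arange(0,130,5)))
hood=box(365,440,235,300)&(T[...,2]>90); rect(T,hood,"hood top T")
hood=box(345,425,175,265)&(S[...,2]>91); rect(S,hood,"hood top S")
bar=box(372,430,302,322)&(T[...,2]>75)&(T[...,2]<100); rect(T,bar,"bar+arms")
bar=box(380,422,309,322)&(T[...,2]>80)&(T[...,2]<100); rect(T,bar,"bar")
rect(T,box(205,290,240,290)&(T[...,2]>98),"panel T")
rect(S,box(262,330,265,350)&(S[...,2]>100),"panel S")
im=cv2.imread("pics/scene0.png"); m=box(270,325,275,345)&(im.min(2)>190)&(S[...,2]>15); 
p=S[m]; p=p[~np.isnan(p).any(1)]; c=np.median(p,0); w,V=np.linalg.eigh(np.cov((p-c).T)); print("face",len(p),c,V[:,0],w**.5,p.min(0),p.max(0))
hs=box(355,360,100,100)
for n,bx in(("k4",box(308,325,285,302)),("m2",box(308,336,248,276)),("petri",box(295,330,143,177)),("tw",box(285,355,195,218))):
    m=bx&(T[...,2]>6)
    if m.any(): rect(T,m,n)
E
```

```text
top (array([2739,  179,   24,   13,   19,   25,   30,   45,   26,   35,   19,
         22,   13,   22,   16,   22,   17,   21,  132, 2123,  870,    1,
          0,    0,    0]), array([  0,   5,  10,  15,  20,  25,  30,  35,  40,  45,  50,  55,  60,
        65,  70,  75,  80,  85,  90,  95, 100, 105, 110, 115, 120, 125]))
scene (array([1308,  229,  103,  115,   98,  114,  136,  132,  180,   80,   76,
        115,  125,  123,  124,  138,  111,  130,  283, 1418,  289,    0,
          0,    0,    0]), array([  0,   5,  10,  15,  20,  25,  30,  35,  40,  45,  50,  55,  60,
        65,  70,  75,  80,  85,  90,  95, 100, 105, 110, 115, 120, 125]))
hood top T 2771 z [ 95.1  98.6 101.8]
   [ 471.6 -352. ] [100.9 105.3] 86.6 corners [[416.0, -399.0], [521.0, -405.0], [527.0, -305.0], [422.0, -298.0]]
hood top S 2098 z [ 93.8  98.  433.1]
   [ 371.  -168.9] [140.6 552.2] 27.77 corners [[180.0, 43.0], [437.0, -446.0], [562.0, -380.0], [305.0, 108.0]]
bar+arms 145 z [95.4 98.8 99.8]
   [ 402.4 -346.8] [32.9 86.8] 1.27 corners [[385.0, -304.0], [387.0, -391.0], [420.0, -390.0], [418.0, -303.0]]
b
[... 501 characters left out ...]
91 -0.46783747] [ 3.83285307  6.13751936 29.53699846] [ 461.29978706 -114.56101076   31.78946196] [488.09113708  -8.89573172 111.68130827]
k4 183 z [14.  16.4 19. ]
   [ 421.8 -194.4] [29.7 28.1] 46.39 corners [[401.0, -195.0], [422.0, -215.0], [442.0, -193.0], [422.0, -174.0]]
m2 309 z [15.5 18.3 21.1]
   [ 486.6 -204.3] [38.1 38.5] 0.33 corners [[467.0, -185.0], [468.0, -224.0], [506.0, -223.0], [506.0, -185.0]]
petri 121 z [ 6.5 12.  15. ]
   [ 695.5 -179.2] [58.9 59.7] 46.8 corners [[654.0, -180.0], [697.0, -221.0], [737.0, -178.0], [694.0, -137.0]]
tw 85 z [ 6.5  8.6 10.7]
   [ 599.1 -201.6] [112.8  13.2] 86.92 corners [[589.0, -258.0], [603.0, -258.0], [609.0, -146.0], [596.0, -145.0]]
```

```bash
python3 - <<'E'
import cv2,numpy as np
a=cv2.imread("pics/scene0.png")[170:270,340:440]; b=cv2.imread("pics/top0.png")[230:330,350:450]
cv2.imwrite("pics/crop1.png",np.hstack([cv2.resize(x,(400,400),interpolation=cv2.INTER_CUBIC) for x in(a,b)]))
E
```

```text
(no output)
```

View pics/crop1.png

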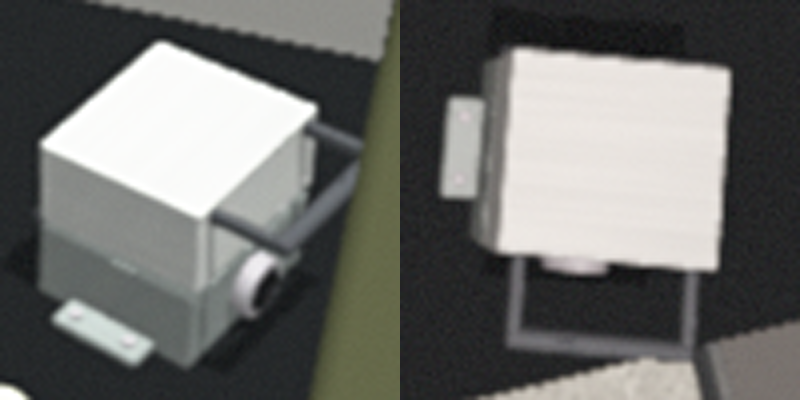

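The crop shows the hood top's corners at about (378,242), (432,247), (430,297) and (374,292) in the top view. The bar is at v≈316, and the arm partly hides its right end.

```bash
cat >> h.py <<'E'
def cast(c,uv,z):
    K=np.array([[c["fx"],0,c["cx"]],[0,c["fy"],c["cy"]],[0,0,1]])
    p=cv2.undistortPoints(np.array(uv,np.float32).reshape(-1,1,2),K,np.array(c["dist"],float))[:,0]
    d=np.c_[p,np.ones(len(p))]@rot(c).T; e=np.array(c["eye"])
    return e+d*((z-e[2])/d[:,2])[:,None]
def rect_uv(c,mask,z):
    cs,_=cv2.findContours(mask.astype(np.uint8),cv2.RETR_EXTERNAL,cv2.CHAIN_APPROX_NONE)
    k=max(cs,key=cv2.contourArea)[:,0].astype(np.float32)
    r=cv2.minAreaRect(cast(c,k,z)[:,:2].astype(np.float32)); return r
E
python3 - <<'E'
from h import *
v,u=np.mgrid[0:480,0:640]
for n,b in(("top",(365,440,230,302)),("scene",(345,425,175,228))):
    c=eyes.camera(n); P=cloud(c); m=(u>b[0])&(u<b[1])&(v>b[2])&(v<b[3])
    lo=200 if n=="top" else 225
    g=c["img"].min(2); k=m&(g>lo)&(P[...,2]>90); print(n,k.sum(),np.median(g[k]),rect_uv(c,k,99))
    p=P[k]; p=p[~np.isnan(p).any(1)]; A=np.c_[p[:,:2]-[471,-352],np.ones(len(p))]; print("plane",np.linalg.lstsq(A,p[:,2],rcond=None)[0])
c=eyes.camera("scene");P=cloud(c)
q=[(235,208)];
# panel front face by scene depth
m=(u>278)&(u<315)&(v>290)&(v<335)&(P[...,2]>30)&(P[...,2]<98)
p=P[m];cc=p.mean(0);U,s,Vt=np.linalg.svd(p-cc,full_matrices=False);print("panel face",len(p),cc,Vt[2],s/len(p)**.5)
c=eyes.camera("top");P=cloud(c)
k=(u>205)&(u<290)&(v>240)&(v<290)&(P[...,2]>98); print(rect_uv(c,k,107))
E
```

```text
top 2628 223.0 ((477.8677062988281, -351.95947265625), (98.56526947021484, 91.12345886230469), 86.66808319091797)
plane [-4.72770406e-02  1.89239336e-03  9.89165373e+01]
scene 1545 250.0 ((475.1639709472656, -351.3552551269531), (102.34860229492188, 88.45758056640625), 86.2489013671875)
plane [-5.04676627e-02  6.22561488e-03  9.81105677e+01]
panel face 916 [468.44339606 -56.18725517  64.62023912] [ 9.91552380e-01 -1.29705805e-01  5.31511694e-04] [24.28903433 18.75526322  0.91570041]
((477.82354736328125, -63.24763870239258), (109.68734741210938, 17.027042388916016), 82.685546875)
```

Emit:
{"name": "arm_command", "arguments": {"plan": [[-0.36,0,0,0,-0.174],[-0.36,0,0,0,-0.174],[-0.36,0,0,0,-0.174],[-0.36,0,0,0,-0.174],[-0.36,0,0,0,-0.174],[-0.36,0,0,0,-0.174],[-0.36,0,0,0,-0.174],[-0.36,0.024,0.028,0,0],[-0.36,0.024,0.028,0,0],[-0.36,0.024,0.028,0,0],[-0.36,0.024,0.028,0,0],[-0.36,0.024,0.028,0,0],[-0.36,0.024,0.028,0,0],[-0.36,0.024,0.028,0,0],[-0.36,0.024,0.028,0,0],[-0.36,0,0,0,0],[-0.36,0,0,0,0]], "newtons": 12}}

```text
clock: 2.42
eef_pos: [393.1, -349.0, 167.0]
eef_rot: [-3.141, -0.0, 1.51]
wrist_force: [-0.6, 0.5, 1.1]
finger_gap: 29.9
finger_force: 0.0
```

```bash
python3 - <<'E'
from h import *
a=eyes.camera("scene");b=eyes.camera("top")
cv2.imwrite("pics/c2.png",np.hstack([cv2.resize(a["img"][130:270,330:470],(400,400)),cv2.resize(b["img"][230:350,340:460],(400,400))]))
E
```

```text
(no output)
```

View pics/c2.png

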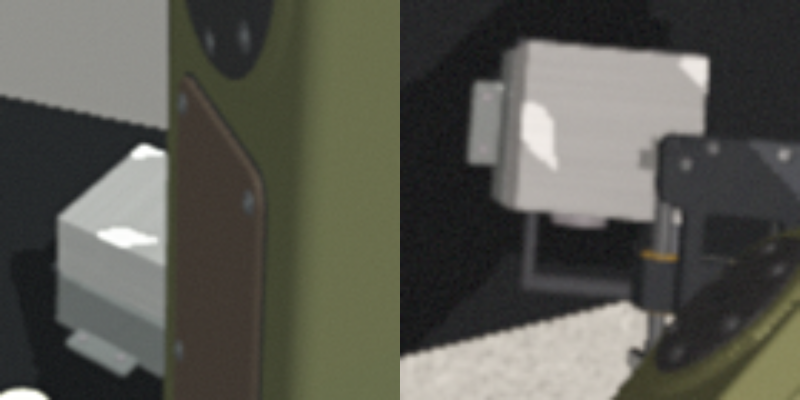

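The view shows the gripper over the bar. The bar's free part runs from about (382,314.6) to (405,317) in full-picture pixels.

```bash
python3 - <<'E'
from h import *
b=eyes.camera("top"); g=b["img"].astype(int).sum(2)
for u in range(382,404,4): print(u,g[308:324,u])
P=cast(b,[(382,314.6),(404,316.8)],97); print(P)
xh=np.array([.998,-.06]); print((P[:,:2]-[391.5,-346.5])@xh)
E
```

```text
382 [100 123 108 124 168 209 228 219 199 148 121 123 101 118 107 110]
386 [ 83 104 108 123 165 201 232 240 216 184 133 123 110 116 119 113]
390 [ 76  97 117 120 132 185 221 240 216 201 150 114 117 118 117 158]
394 [ 86  80 107 121 128 166 210 230 237 201 156 121 119 109 154 366]
398 [ 78  88 101 120 112 151 192 226 238 215 197 126 112 163 349 533]
402 [ 99  92 110 120 116 129 188 218 230 228 201 143 168 390 578 624]
[[ 394.9846074  -314.62537467   97.        ]
 [ 391.89287334 -355.09365453   97.        ]]
[1.56516066 0.90770686]
```

Emit:
{"name": "arm_command", "arguments": {"plan": [[-0.36,0,0,0.03,0],[-0.36,0,0,0.03,0],[-0.36,0,0,0.02,0],[-0.36,0,0,0.009,0],[-0.36,0,0,0,0],[-1,0,0,0,0],[-1,0,0,0,0],[-1,0,0,0,0],[-1,0,0,0,0],[-1,0,0,0,0],[-1,0,0,0,0]], "newtons": 12}}

```text
clock: 3.95
eef_pos: [393.5, -348.8, 78.0]
eef_rot: [3.142, 0.0, 1.51]
wrist_force: [0.4, -0.1, -0.8]
finger_gap: 0.2
finger_force: 0.0
```

```bash
python3 - <<'E'
from h import *
print(manip.read_state())
a=eyes.camera("scene");b=eyes.camera("top")
cv2.imwrite("pics/c3.png",np.hstack([cv2.resize(a["img"][130:270,330:470],(400,400)),cv2.resize(b["img"][230:350,340:460],(400,400))]))
E
```

```text
{'clock': 3.95, 'joints': array([-7.94815009e-01,  3.38897194e-01,  1.68896673e+00, -7.73186055e-06,
        1.11369416e+00, -7.33874345e-01]), 'qd': array([-0.00036693, -0.00036039,  0.00029835, -0.00108694, -0.0012878 ,
        0.00128234]), 'effort': array([ 2.10876853e-03, -5.20583332e+01, -3.19278681e+01,  3.99183040e-02,
        6.29394664e-02, -8.80003449e-05]), 'eef_pos': array([ 393.52421499, -348.75487003,   78.04558107]), 'eef_rot': array([3.14157163e+00, 2.83078976e-05, 1.50985908e+00]), 'wrist_force': array([ 0.36859116, -0.08980663, -0.77842415]), 'moment': array([-0.07655437, -0.07539968, -0.06306706]), 'finger_force': 0.0, 'finger_gap': 0.2128647605942627}
```

View pics/c3.png

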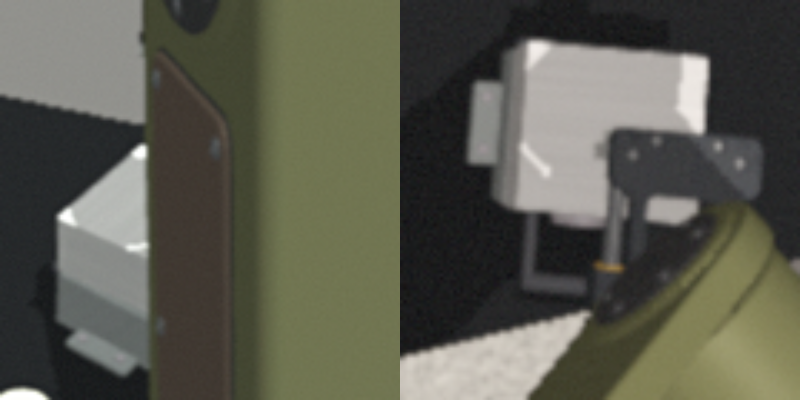

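The fingers closed on nothing (gap 0.2), and the bar still appears at v≈314. I'll use depth to see where fingers and bar stand.

```bash
python3 - <<'E'
from h import *
b=eyes.camera("top");P=cloud(b); np.set_printoptions(linewidth=220,suppress=True)
print("z");print(P[290:326:3,376:440:4,2].round(0))
print("x");print(P[290:326:3,376:440:4,0].round(0))
print(P[312,376:440:4,1].round())
E
```

```text
z
[[101.  98.  98.  99. 101. 100.  99. 234. 247. 257. 102. 100. 100. 100. 258. 256.]
 [  3.  97.  nan 102. 102. 101. 101. 232. 247. 257. 100. 101. 102. 102. 380. 393.]
 [ -2.  99.  -1.  34.  39.  37.  32. 232. 250. 258.   2. 101. 101. 384. 398. 403.]
 [  2. 100.   1.   1.   1.  -3.   1. 230. 251. 256.   1. 367. 385. 395. 406. 411.]
 [ -1.  98.  -0.  -0.   1.  -3.  -0. 234. 253. 256. 361. 381. 396. 405. 413. 414.]
 [ -2. 100.  -0.  -1.  -0.   3.  -1. 232. 256. 258. 377. 393. 405. 412. 417. 421.]
 [  2.  98.  nan   1.  -2.   0.   3. 232. 258. 374. 392. 402. 412. 416. 421. 424.]
 [  1.   1.   1.  -0.  -1. 222. 239. 238. 373. 385. 398. 408. 416. 421. 425. 425.]
 [ 94. 102. 102. 102. 103. 224. 239. 363. 386. 398. 409. 413. 423. 425. 429. 429.]
 [ -1.  98.  98. 102.  99. 225. 238. 379. 394. 404. 415. 421. 425. 432. 430. 426.]
 [  2.   4.  -1.   0.   2. 228. 371. 391. 401. 412.  nan 421. 433. 432. 430. 429.]
 [  2.   1.   1.   1.  -0. 227. 383. 397. 407. 415. 419. 429. 434. 434. 430. 428.]]
x
[[440. 440. 440. 440. 440. 440. 441. 449. 450. 451. 441. 441. 442. 442. 452. 452.]
 [427. 434.  nan
[... 295 characters left out ...]
446. 447. 447. 448.]
 [403. 413. 403. 403. 403. 404. 404. 426. 429. 429. 440. 442. 443. 444. 445. 445.]
 [397. 407.  nan 397. 397. 398. 398. 422. 424. 436. 438. 439. 440. 441. 442. 442.]
 [391. 391. 391. 391. 391. 416. 418. 418. 432. 434. 435. 437. 438. 438. 439. 439.]
 [395. 397. 397. 397. 397. 411. 413. 428. 430. 432. 433. 434. 435. 435. 436. 436.]
 [378. 391. 391. 392. 391. 407. 409. 426. 428. 429. 430. 431. 432. 433. 433. 432.]
 [373. 373. 373. 373. 373. 403. 421. 424. 425. 427.  nan 428. 430. 429. 429. 429.]
 [367. 367. 367. 367. 367. 398. 419. 421. 422. 424. 424. 426. 426. 427. 426. 426.]]
[-318. -311. -318. -343. -351. -315. -319. -324. -300. -302. -303. -305. -308. -312. -316. -320.]
```

Emit:
{"name": "arm_command", "arguments": {"plan": [[-1,0,0,0,0]]}}

```text
clock: 4.22
eef_pos: [393.5, -348.8, 78.0]
eef_rot: [-3.142, -0.0, 1.51]
wrist_force: [0.3, -0.1, 0.2]
finger_gap: 0.7
finger_force: 0.0
```

Emit:
{"name": "arm_command", "arguments": {"plan": [[-1,0,0.002,-0.004,0],[-1,0,0.002,-0.004,0],[-1,0,0,0,0]]}}

```text
clock: 4.6
eef_pos: [397.8, -349.1, 86.5]
eef_rot: [3.141, 0.001, 1.51]
wrist_force: [0.0, 0.4, 0.3]
finger_gap: 0.7
finger_force: 0.0
```

```bash
python3 - <<'E'
from h import *
b=eyes.camera("top");P=cloud(b); np.set_printoptions(linewidth=220,suppress=True)
print(P[308:324:2,378:398:4,2].round(0))
s=manip.read_state();print(s["wrist_force"],s["moment"],s["finger_gap"],s["finger_force"])
a=eyes.camera("scene")
cv2.imwrite("pics/c4.png",np.hstack([cv2.resize(a["img"][60:300,300:640],(400,300)),cv2.resize(b["img"][200:440,300:620],(400,300))]))
E
```

```text
[[101.   3.   2.  -1.   2.]
 [100.  -1.   2.  -1.   1.]
 [101.  99.  -1.   3.  -2.]
 [100.  99. 101. 104. 100.]
 [ 99. 101. 101. 102. 100.]
 [  0.   1.  -0.   1. 100.]
 [  1.   3.   1.  -1.  -1.]
 [ -1.   1.   3.   0.   1.]]
[-0.58926991 -0.82412212 -0.55358364] [-0.03973054 -0.07754013  0.01534559] 0.7647900104377514 0.0
```

View pics/c4.png

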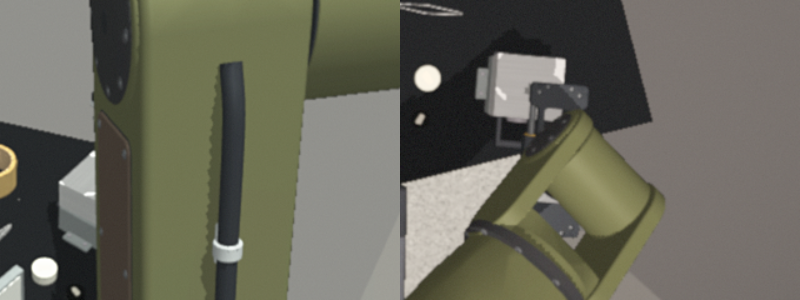

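The bar has not moved: it still runs from (378,314) to (394,316). The gripper body's far end is visible at about (408–450, 268), so I'll check it against the reported tool pose.

```bash
python3 - <<'E'
from h import *
np.set_printoptions(linewidth=220,suppress=True)
b=eyes.camera("top");P=cloud(b); v,u=np.mgrid[0:480,0:640]
m=(u>395)&(u<460)&(v>255)&(v<330)&(P[...,2]>110)&(P[...,2]<340)
p=P[m]; xh=np.array([.998,-.06]);yh=np.array([.06,.998])
d=p[:,:2]-manip.read_state()["eef_pos"][:2]
print(np.histogram(p[:,2],bins=np.arange(110,350,10)))
for lo,hi in((200,245),(245,265),(265,340)):
    k=(p[:,2]>lo)&(p[:,2]<hi)
    if k.sum()>3: print(lo,"x",np.percentile(d[k]@xh,[0,5,50,95,100]).round(),"y",np.percentile(d[k]@yh,[0,5,50,95,100]).round())
s=manip.read_state(); print(s["joints"],s["eef_pos"])
E
```

```text
(array([   0,    0,    0,    0,    0,    0,    0,    0,    0,    0,    0,   12,  120,  116,   37, 1020,    0,    0,    0,    0,    0,    0,    0]), array([110, 120, 130, 140, 150, 160, 170, 180, 190, 200, 210, 220, 230, 240, 250, 260, 270, 280, 290, 300, 310, 320, 330, 340]))
200 x [-4.  6. 34. 74. 80.] y [20. 22. 28. 35. 35.]
245 x [ 6. 21. 71. 87. 89.] y [-33. -28.  12.  34.  35.]
265 x [29. 44. 72. 87. 88.] y [-32. -28.   5.  30.  35.]
[-0.78973031  0.33558666  1.67292128 -0.00003054  1.13322933 -0.72880687] [ 397.45651966 -348.94143493   85.97695697]
```

Emit:
{"name": "arm_command", "arguments": {"plan": [[-0.36,0,0,0,0],[-0.36,0,0,0,0],[-0.36,0,0,0,0],[-0.36,0,0,0,0]]}}

```text
clock: 5.25
eef_pos: [397.5, -349.0, 86.0]
eef_rot: [-3.142, -0.0, 1.51]
wrist_force: [0.5, -0.0, -0.1]
finger_gap: 30.3
finger_force: 0.0
```

```bash
python3 - <<'E'
from h import *
b=eyes.camera("top");s=manip.read_state();print(s["finger_gap"],s["wrist_force"])
i0=cv2.imread("pics/top0.png")
cv2.imwrite("pics/c5.png",np.hstack([cv2.resize(x[285:335,365:415],(400,400),interpolation=cv2.INTER_CUBIC) for x in(i0,b["img"])]))
E
```

```text
29.98874885646696 [-0.12221726  0.07936635  0.91416056]
```

View pics/c5.png

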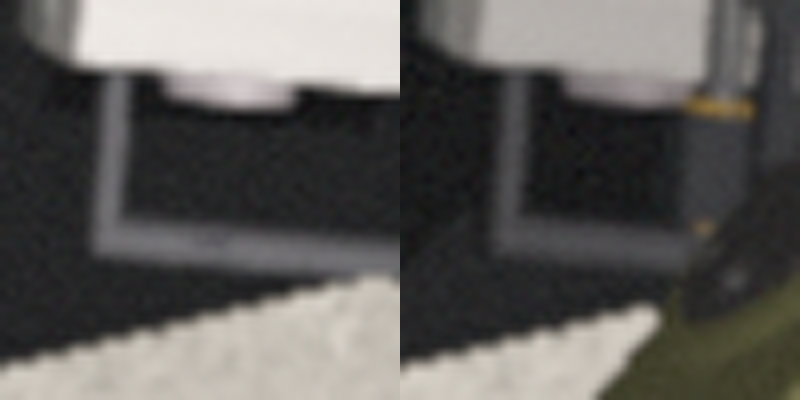

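Emit:
{"name": "arm_command", "arguments": {"plan": [[-0.574,0,0,0,0],[-0.574,0,0,0,0],[-0.574,0,0.002,0,0],[-0.574,0,0.002,0,0],[-0.574,0,0.002,0,0],[-0.574,0,0.001,0,0],[-0.574,0,0,0,0]]}}

```text
clock: 6.18
eef_pos: [404.5, -349.4, 86.0]
eef_rot: [-3.142, -0.0, 1.51]
wrist_force: [0.5, -0.5, -0.3]
finger_gap: 20.3
finger_force: 0.0
```

Emit:
{"name": "arm_command", "arguments": {"plan": [[-0.36,0,-0.01,0,0],[-0.36,0,0,0,0],[-0.36,0,0,0.01,0],[-0.36,0,0,0.01,0],[-0.36,0,0,0,0],[-0.9,0,0,0,0],[-0.9,0,0,0,0],[-0.9,0,0,0,0],[-0.9,0,0,0,0]]}}

```text
clock: 7.3
eef_pos: [394.5, -348.9, 66.2]
eef_rot: [3.141, 0.0, 1.51]
wrist_force: [-0.7, -0.7, 0.7]
finger_gap: 4.7
finger_force: 0.0
```

```bash
python3 - <<'E'
from h import *
np.set_printoptions(linewidth=220,suppress=True)
s=manip.read_state();print(s["finger_gap"],s["finger_force"],s["wrist_force"],s["eef_pos"])
P=cloud(eyes.camera("scene")); v,u=np.mgrid[0:480,0:640]
d=P[...,:2]-s["eef_pos"][:2]
m=(np.hypot(d[...,0],d[...,1])<110)&(P[...,2]>100)
print("scene pts near tool",m.sum(), [ (int(u[m].min()),int(u[m].max()),int(v[m].min()),int(v[m].max())) if m.any() else 0])
P=cloud(eyes.camera("top")); print(P[308:322:2,378:402:4,2].round())
E
```

```text
4.701357730659264 0.0 [-0.68900011 -0.73183559  0.71708706] [ 394.54337055 -348.86160491   66.16606396]
scene pts near tool 25 [(368, 380, 148, 219)]
[[102.  -0.  -0.   1.   1. 226.]
 [101.  -1.  -1.   1.   2. 225.]
 [ 99.  99.  -1.   1.  -0. 226.]
 [101. 101. 102. 100. 207. 227.]
 [100. 101. 100. 103. 210. 226.]
 [  1.   2.  -2.   3. 212. 360.]
 [ -0.  -0.   0.   1.   1. 368.]]
```

The bar is still at about (378–390, 315), and the fingers meet nothing there. I'll back off to a spot where the cameras can see the fingertips and check the reported pose.

Emit:
{"name": "arm_command", "arguments": {"plan": [[-0.36,0,0,0,0],[-0.36,0,0,0,0],[-0.36,0,0,-0.031,0],[-0.36,0,0,-0.031,0],[-0.36,0,0,-0.031,0],[-0.36,0,0,-0.031,0],[-0.36,0.04,0,0,0],[-0.36,0.04,0,0,0],[-0.36,0.04,0,0,0],[-0.36,0.04,0,0,0],[-0.36,0.04,0,0,0],[-0.36,0,0,0,0],[-0.36,0,0,0,0]]}}

```text
clock: 9.02
eef_pos: [406.8, -149.6, 190.1]
eef_rot: [3.141, 0.0, 1.51]
wrist_force: [-0.1, -0.6, -0.2]
finger_gap: 30.5
finger_force: 0.0
```

```bash
python3 - <<'E'
from h import *
np.set_printoptions(linewidth=220,suppress=True)
s=manip.read_state();print(s["finger_gap"],s["eef_pos"])
a=eyes.camera("scene");b=eyes.camera("top")
np.save("sc.npy",cloud(a));np.save("tp.npy",cloud(b))
cv2.imwrite("pics/c6.png",np.hstack([cv2.resize(a["img"][120:360,200:520],(400,300)),cv2.resize(b["img"][200:440,260:580],(400,300))]))
E
```

```text
30.509441616385057 [ 406.75046815 -149.55916316  190.14344612]
```

View pics/c6.png

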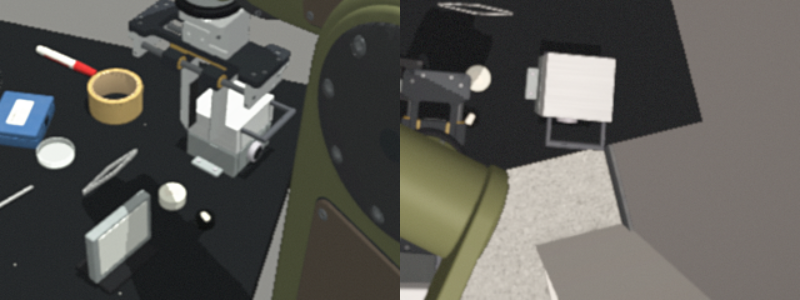

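In the scene crop, one finger hangs at crop (187,118), which is full (350,214). The other is near crop (250,100), full (400,200). They look farther apart than 30 mm, so I'll get their positions from depth.

```bash
python3 - <<'E'
from h import *
np.set_printoptions(linewidth=220,suppress=True)
P=np.load("sc.npy"); v,u=np.mgrid[0:480,0:640]
d=P[...,:2]-np.array([406.8,-149.6]); xh=np.array([.998,-.06]);yh=np.array([.06,.998])
X=d@xh;Y=d@yh;Z=P[...,2]
m=(abs(X)<95)&(abs(Y)<60)&(Z>120)&(Z<420)
for z in range(170,400,10):
    k=m&(Z>=z)&(Z<z+10)
    if k.any():
        h,e=np.histogram(X[k],bins=np.arange(-100,101,10)); print(z,h,"Y",Y[k].min().round(),Y[k].max().round())
E
python3 - <<'E'
import cv2
b=cv2.imread("pics/c6.png")
cv2.imwrite("pics/c7.png",cv2.resize(b[0:150,110:310],(800,600),interpolation=cv2.INTER_CUBIC))
E
```

```text
220 [0 0 0 0 0 0 0 0 0 0 0 5 0 0 0 0 0 0 0 0] Y -8.0 9.0
230 [ 0  0  0  0  0  0  0 26  4  0  0 49  8  0  0  0  0  0  0  0] Y -9.0 12.0
240 [ 0  0  0  0  0  0  1 56  6  0  0 52 14  0  0  0  0  0  0  0] Y -9.0 11.0
250 [ 0  0  0  0  0  0  0 52 10  0  0 49 14  0  0  0  0  0  0  0] Y -10.0 12.0
260 [ 0  0  0  0  0  0  0 61  8  0  0 48 15  0  0  0  0  0  0  0] Y -10.0 11.0
270 [ 0  0  0  0  0  0  0 59  5  0  0 58 15  0  0  0  0  0  0  0] Y -10.0 11.0
280 [ 0  0  0  0  0  0  1 64  9  0  0 52 19  0  0  0  0  0  0  0] Y -10.0 11.0
290 [ 0  0  0  0  0  0  1 60  7  0  0 60 21  0  0  0  0  0  0  0] Y -9.0 11.0
300 [ 0  0  0  0  0  0  2 55  5  0  0 47 15  0  0  0  0  0  0  0] Y -10.0 11.0
310 [ 0  0  0  0  0  0  4  7  0  0  0 30 13  0  0  0  0  0  0  0] Y -9.0 11.0
320 [ 0 48  8  0  0  2 20  0  0  0  0 29  0  0  0  0  1 38  0  0] Y -34.0 35.0
330 [  0 134  18   8   8  20  69  32  10   8   7  65  32  16   9  15  23  76   0   0] Y -34.0 35.0
340 [ 0 30 25 29 34 42 99 66 27 30 30 93 58 38 32 44 51 72  0  0] Y -33.0 35.0
350 [  2 122  24   2   5   5  46  36  19  17  17  28  38  24   7  16   6  38  17   0] Y -35.0 35.0
360 [ 41 332 258 232 171 169  34  41  38  36  37  35  51  50  57 193 196 200 116   0] Y -36.0 36.0
370 [  0  10   7   4   9 117  51  49  40  33  34  21   0   1   0   2  10  10   4   0] Y -31.0 35.0
380 [ 0  0  0  0  0 99 45 35 49 38 38 25  0  0  0  0  0  0  0  0] Y -19.0 25.0
390 [ 0  0  0  0  0 98 29 16 26 28 22 14  0  0  0  0  0  0  0  0] Y -21.0 25.0
```

View pics/c7.png

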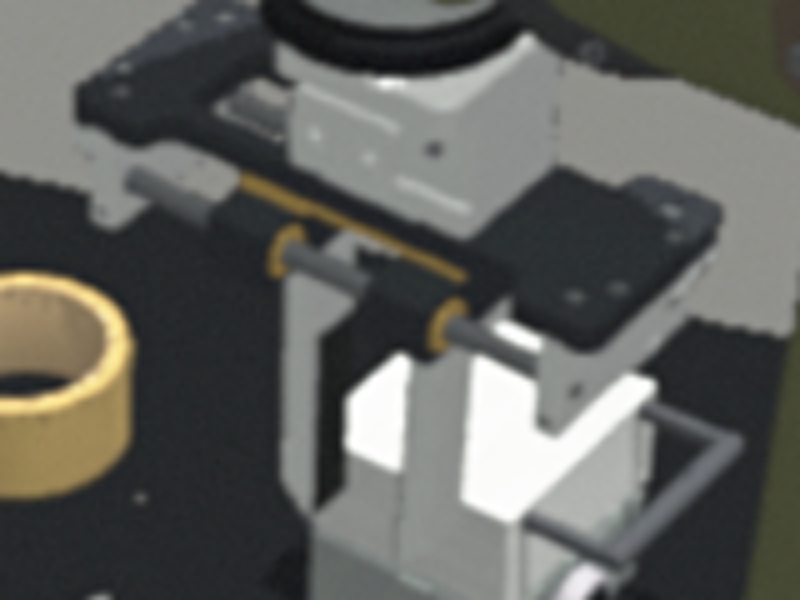

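The close-up shows two parallel fingers ending at about z 228 by the camera, while the reported TCP z is 190. The reported z does not match the visible fingertips, so I'll pin down the offset.

```bash
python3 - <<'E'
from h import *
np.set_printoptions(linewidth=220,suppress=True)
P=np.load("sc.npy")
d=P[...,:2]-np.array([406.8,-149.6]); xh=np.array([.998,-.06]);yh=np.array([.06,.998])
X=d@xh;Y=d@yh;Z=P[...,2]
m=(abs(X)<45)&(abs(Y)<20)&(Z>180)&(Z<300)
for n,k in(("L",m&(X<0)),("R",m&(X>0))):
    print(n,k.sum(),"zmin",np.sort(Z[k])[:12].round(1),"X",np.percentile(X[k],[1,5,50,95,99]).round(1),"Y",np.percentile(Y[k],[1,5,50,95,99]).round(1))
    for y0 in (-10,-5,0,5,8): 
        q=k&(Y>y0)&(Y<y0+4)
        if q.sum()>5: print(y0,q.sum(),"X",np.percentile(X[q],[3,50,97]).round(1),"zmin",Z[q].min().round(1))
for nm,A in(("scene",P),("top",np.load("tp.npy"))):
  for n,(x,y) in {"table":(560,-60),"k4":(421.8,-194.4),"m2":(486.6,-204.3),"paneltop":(477.8,-63.2),"hood":(471,-352)}.items():
    q=np.hypot(A[...,0]-x,A[...,1]-y)<8; print(nm,n,q.sum(),np.nanmedian(A[...,2][q]) if q.any() else None)
E
```

```text
L 430 zmin [230.  231.5 232.  232.  232.8 234.2 234.3 234.8 235.4 235.8 236.5 236.5] X [-29.9 -29.5 -27.7 -18.3 -16.6] Y [-9.4 -8.2  7.5 10.3 11. ]
-10 39 X [-29.5 -28.5 -27.6] zmin 238.9
-5 47 X [-29.6 -28.7 -27.6] zmin 238.2
0 44 X [-29.8 -28.8 -27.5] zmin 238.1
5 162 X [-29.7 -24.4 -16.7] zmin 230.0
8 183 X [-29.4 -23.7 -18.3] zmin 232.0
R 479 zmin [227.4 228.5 229.1 229.3 229.5 230.  231.1 231.3 231.6 231.6 231.6 231.7] X [12.2 12.8 14.8 24.8 25.9] Y [-8.9 -7.1  6.9 10.1 10.7]
-10 44 X [12.8 13.8 15.1] zmin 228.5
-5 59 X [12.4 13.6 15.9] zmin 231.1
0 53 X [12.2 13.7 15.4] zmin 229.5
5 193 X [12.8 16.9 25.9] zmin 227.4
8 184 X [13.3 19.4 25.3] zmin 229.3
scene table 47 -0.3308252036410977
scene k4 46 16.17585745299067
scene m2 47 17.527303624315437
scene paneltop 59 106.26413114621153
scene hood 40 97.61041995375615
top table 51 1.3052697157216926
top k4 323 514.7935822184456
top m2 52 18.485570686436688
top paneltop 59 107.16521960865578
top hood 60 99.40665924234486
```

Emit:
{"name": "arm_command", "arguments": {"plan": [[-0.36,-0.04,0,0,0],[-0.36,-0.04,0,0,0],[-0.36,-0.04,0,0,0],[-0.36,-0.04,0,0,0],[-0.36,-0.04,0,0,0],[-0.36,0,0,0.04,0],[-0.36,0,0,0.04,0],[-0.36,0,0,0.04,0],[-0.36,0,0,0.014,0],[-0.36,0,0,0.007,0],[-0.36,0,0,0.007,0],[-0.36,0,0,0,0],[-1,0,0,0,0],[-1,0,0,0,0],[-1,0,0,0,0],[-1,0,0,0,0],[-1,0,0,0,0]]}}

```text
clock: 11.25
eef_pos: [392.9, -348.8, 42.1]
eef_rot: [-3.138, -0.001, 1.51]
wrist_force: [-13.2, -0.5, 6.2]
finger_gap: 9.5
finger_force: 12.0
```

Emit:
{"name": "arm_command", "arguments": {"plan": [[-1,0,0.0056,-0.0126,0],[-1,0,0.0068,-0.012,0],[-1,0,0.008,-0.0112,0],[-1,0,0.009,-0.0104,0],[-1,0,0.0101,-0.0094,0],[-1,0,0.0109,-0.0084,0],[-1,0,0.0118,-0.0073,0],[-1,0,0.0123,-0.006,0],[-1,0,0.013,-0.0048,0],[-1,0,0,0,0]], "newtons": 15}}

```text
clock: 12.5
eef_pos: [482.5, -354.8, 125.2]
eef_rot: [3.14, 0.002, 1.51]
wrist_force: [-1.4, -2.9, 6.6]
finger_gap: 9.4
finger_force: 15.0
```

Emit:
{"name": "arm_command", "arguments": {"plan": [[-1,0,0.0134,-0.0034,0],[-1,0,0.0136,-0.0021,0],[-1,0,0.0137,-0.0008,0],[-1,0,0.0138,0.0007,0],[-1,0,0.0136,0.002,0],[-1,0,0.0134,0.0033,0],[-1,0,0.0129,0.0047,0],[-1,0,0.0125,0.006,0],[-1,0,0.0117,0.0071,0],[-1,0,0,0,0]]}}

```text
clock: 13.75
eef_pos: [601.3, -361.4, 105.7]
eef_rot: [3.141, 0.0, 1.51]
wrist_force: [2.2, -3.6, -0.1]
finger_gap: 9.3
finger_force: 15.0
```

Emit:
{"name": "arm_command", "arguments": {"plan": [[-0.36,0,0,0,0],[-0.36,0,0,0,0],[-0.36,0,0,0,0],[-0.36,0,0,-0.03,0],[-0.36,0,0,-0.03,0],[-0.36,0,0,-0.02,0],[-0.36,0,-0.04,0,0],[-0.36,0,-0.04,0,0],[-0.36,0,-0.04,0,0],[-0.36,0,-0.04,0,0],[-0.36,0,-0.04,0,0],[-0.36,0,-0.04,0,0],[-0.36,0,0,0,0]]}}

```text
clock: 15.38
eef_pos: [359.2, -346.8, 187.4]
eef_rot: [3.141, 0.001, 1.508]
wrist_force: [0.5, -0.1, 0.5]
finger_gap: 29.8
finger_force: 0.0
```

```bash
python3 - <<'E'
from h import *
np.set_printoptions(linewidth=220,suppress=True)
print(manip.read_state()["eef_pos"])
b=eyes.camera("top"); np.save("tp.npy",cloud(b)); cv2.imwrite("pics/top8full.png",b["img"])
cv2.imwrite("pics/c8.png",cv2.resize(b["img"][210:330,350:470],(600,600),interpolation=cv2.INTER_CUBIC))
E
```

```text
[ 359.15906262 -346.80114392  187.36933928]
```

View pics/c8.png

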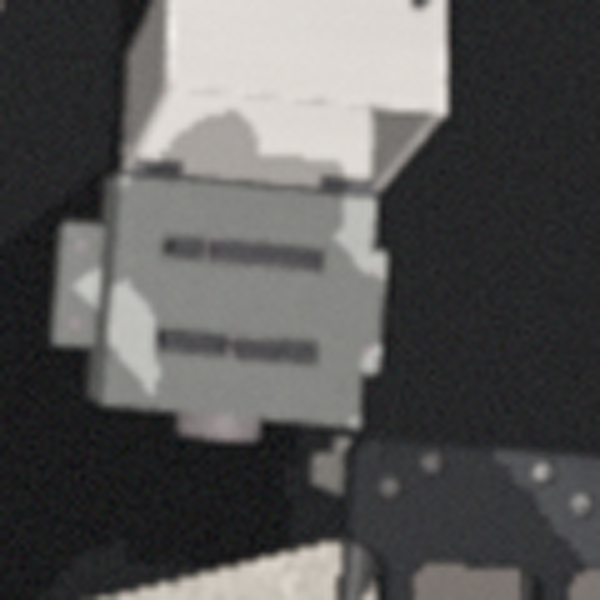

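The cover is right back. Two dark plates are visible in the grey block: the rear one at crop (243,253), full (399,261), and the front one at crop (238,346), full (398,279). The tabs' y-extents in depth will tell which is the filter.

```bash
python3 - <<'E'
from h import *
np.set_printoptions(linewidth=220,suppress=True)
P=np.load("tp.npy"); o=np.array([475,-351.5]); xh=np.array([.998,-.06]);yh=np.array([.06,.998])
d=P[...,:2]-o; X=d@xh;Y=d@yh;Z=P[...,2]
m=(abs(X)<38)&(abs(Y)<45)&(Z>62)&(Z<110)
for n,k in(("front",m&(X<0)),("rear",m&(X>=0))):
    print(n,k.sum(),"X",np.percentile(X[k],[5,50,95]).round(1) if k.any() else 0,"Y",np.percentile(Y[k],[0,5,50,95,100]).round(1) if k.any() else 0,"Z",np.percentile(Z[k],[0,50,100]).round(1) if k.any() else 0)
print(Z[252:286,380:418][::2,::2].round())
q=(abs(X)<40)&(abs(Y)<45)&(Z>38)&(Z<52); r=cv2.minAreaRect(P[q][:,:2].astype(np.float32)); print(r)
# cover angle: front wall (now top)
q=(X>40)&(X<150)&(abs(Y)<60)&(Z>95)&(Z<200); print(q.sum(),X[q].min(),X[q].max(),Z[q].max(),np.percentile(Z[q],[5,50,95]))
A=P[q&(Z<145)]; c=A.mean(0); 
E
```

```text
front 52 X [-20.1 -16.2 -12.4] Y [-8.7 -7.7  1.6  7.8  8.2] Z [65.2 84.3 87.9]
rear 110 X [15.7 19.6 23.4] Y [-20.7 -18.3   1.3  19.1  19.7] Z [63.3 84.7 88.7]
[[46. 47. 46. 44. 43. 45. 45. 46. 45. 47. 46. 45. 44. 46. 46. 45. 45. 43. 49.]
 [45. 45. 47. 43. 45. 44. 46. 44. 46. 45. 45. 46. 44. 46. 47. 44. 46. 47. 46.]
 [45. 44. 46. 47. 44. 45. 42. 45. 45. 44. 45. 44. 47. 44. 46. 45. 45. 46. 44.]
 [44. 44. 53. 55. 52. 62. 83. 84. 86. 82. 82. 45. 46. 46. 47. 47. 45. 48. 41.]
 [47. 45. 55. 56. 53. 63. 85. 84. 85. 85. 83. 85. 83. 83. 84. 84. 82. 42. 46.]
 [48. 44. 44. 44. 45. nan  6. 80. 87. 85. 86. 86. 85. 85. 89. 84. 84. 55. 45.]
 [43. 41. 41. 44. 45. 45. 47. 45. 47. 43. 47. 46. 44. 46. 44. 43. 29. 46. 46.]
 [47. 45. 45. 45. 48. 45. 46. 44. 44. 45. nan 47. 49. 46. 44. 45. 47. 46. 44.]
 [46. 45. 46. 46. 47. 44. 45. 46. 45. 46. 45. 44. 48. 44. 47. 46. 46. 45. 43.]
 [45. 45. 47. 43. 44. 44. 49. 44. 43. 44. 46. 47. 44. 43. 43. 43. 44. 43. 46.]
 [45. 47. 47. 50. 45. 44. 45. 45. 45. 46. 44. 44. 47. 44. 45. 45. 44. 46. 43.]
 [44. 46. 42. 45. 44. 44. 47. 48. 45. 44. 44. 47. 46. 46. 46. 45. 46. 44. 43.]
 [45. 42. 34. 11.  6.  6. 47. 44. 45. 46. 48. 46. 46. 46. 43. 45. 45. 45. 44.]
 [46. 50. 55. 57. 54. 56. 54. 57. 77. 84. 86. 82. 84. 33. 18. 20. 37. 46. 46.]
 [49. 44. 44. 32. 19.  7. 55. 59. 78. 87. 87. 86. 83. 55. 56. 57. 56. 45. 45.]
 [43. 45. 44. 44. 45. 47. 46. 47. 47. 47. 43. 83. 86. 44. 36. 22. 41. nan 45.]
 [46. 46. 45. 46. 46. 46. 45. 45. 49. 45. 45. 44. 47. 47. 45. 47. 44. 45. 48.]]
((474.97955322265625, -351.4750061035156), (89.8890380859375, 80.00409698486328), 86.61511993408203)
1819 62.79773764994661 131.33212023980806 167.60145471239036 [119.32488694 129.65084591 164.48111823]
```

Emit:
{"name": "arm_command", "arguments": {"plan": [[-0.49,0,0.033,0,0],[-0.49,0,0.033,0,0],[-0.49,0.002,0.033,0,0],[-0.49,0,0,0,0],[-0.49,0,0,0.04,0],[-0.49,0,0,0.04,0],[-0.49,0,0,0.04,0],[-0.49,0,0,0,0]], "newtons": 15}}

```text
clock: 16.42
eef_pos: [458.3, -349.7, 64.4]
eef_rot: [-3.138, -0.003, 1.51]
wrist_force: [-0.0, -0.0, 0.1]
finger_gap: 24.0
finger_force: 0.0
```

Emit:
{"name": "arm_command", "arguments": {"plan": [[-0.49,0,0,0.015,0],[-0.49,0,0,0.01,0],[-0.49,0,0,0.008,0],[-0.49,0,0,0.006,0],[-0.49,0,0,0,0],[-1,0,0,0,0],[-1,0,0,0,0],[-1,0,0,0,0],[-1,0,0,0,0],[-1,0,0,0,0]], "newtons": 20}}

```text
clock: 17.68
eef_pos: [459.8, -350.9, 27.9]
eef_rot: [3.141, 0.0, 1.51]
wrist_force: [0.5, 0.3, 3.8]
finger_gap: 8.0
finger_force: 20.0
```

Emit:
{"name": "arm_command", "arguments": {"plan": [[-1,0,0,-0.006,0],[-1,0,0,-0.008,0],[-1,0,0,-0.01,0],[-1,0,0,-0.012,0],[-1,0,0,-0.012,0],[-1,0,0,-0.012,0],[-1,0,0,-0.015,0],[-1,0,0,-0.015,0],[-1,0,0,-0.015,0],[-1,0,0,0,0],[-1,0,0,0,0]]}}

```text
clock: 19.05
eef_pos: [459.4, -350.6, 132.2]
eef_rot: [-3.141, -0.0, 1.51]
wrist_force: [0.4, 0.2, -0.7]
finger_gap: 7.7
finger_force: 20.0
```

```bash
python3 - <<'E'
from h import *
np.set_printoptions(linewidth=220,suppress=True)
s=manip.read_state();print(s)
for n in("top","scene"):
    c=eyes.camera(n);P=cloud(c); d=P[...,:2]-s["eef_pos"][:2]; xh=np.array([.998,-.06]);yh=np.array([.06,.998])
    X=d@xh;Y=d@yh;Z=P[...,2]; m=(abs(X)<15)&(abs(Y)<40)&(Z>65)&(Z<300)
    for z in range(65,300,10):
        k=m&(Z>=z)&(Z<z+10)
        if k.sum()>1: print(n,z,k.sum(),"X",X[k].min().round(),X[k].max().round(),"Y",Y[k].min().round(),Y[k].max().round())
E
```

```text
{'clock': 19.05, 'joints': array([-0.71525647,  0.39152042,  1.48115587, -0.00002154,  1.26965646, -0.65426342]), 'qd': array([-0.0015632 ,  0.0050766 ,  0.00435769,  0.00042626,  0.00118721, -0.00141565]), 'effort': array([  0.01136048, -58.86561871, -35.37986398,   0.04733291,   0.08452033,   0.00030454]), 'eef_pos': array([ 459.39932225, -350.61163525,  132.16660997]), 'eef_rot': array([-3.14099287, -0.00043408,  1.50980954]), 'wrist_force': array([ 0.3870802 ,  0.20409289, -0.69652827]), 'moment': array([-0.04036209, -0.05153766,  0.00825353]), 'finger_force': 19.992105066776276, 'finger_gap': 7.746622051651497}
top 105 2 X 1.0 3.0 Y 11.0 29.0
top 115 5 X -2.0 3.0 Y 1.0 30.0
top 125 4 X -2.0 2.0 Y 29.0 30.0
top 135 5 X -1.0 3.0 Y 21.0 31.0
top 145 6 X -3.0 3.0 Y 27.0 30.0
top 155 43 X -3.0 3.0 Y 10.0 30.0
top 265 2 X 13.0 15.0 Y 34.0 34.0
top 275 11 X 6.0 15.0 Y 34.0 35.0
top 285 4 X 11.0 14.0 Y 34.0 35.0
```

Emit:
{"name": "arm_command", "arguments": {"plan": [[-1,0,0,0,0.069],[-1,0,-0.022,0,0],[-1,0,-0.023,0,0],[-1,0,-0.023,0,0],[-1,0.01,0,0,0],[-1,0.025,0,0,0],[-1,0.025,0,0,0],[-1,0.025,0,0,0],[-1,0.025,0,0,0],[-1,0.025,0,0,0],[-1,0.025,0,0,0],[-1,0.025,0,0,0],[-1,0.025,0,0,0],[-1,0.025,0,0,0],[-1,0.025,0,0,0],[-1,0.017,0,0,0],[-1,0.01,0,0,0],[-1,0,0,0,0],[-1,0,0,0,0]]}}

```text
clock: 21.52
eef_pos: [429.4, -57.7, 132.6]
eef_rot: [-3.142, 0.0, 1.441]
wrist_force: [-0.0, 0.0, 0.1]
finger_gap: 7.7
finger_force: 20.0
```

```bash
cat > chk.py <<'E'
from h import *
np.set_printoptions(linewidth=220,suppress=True)
s=manip.read_state();print(s["eef_pos"],s["eef_rot"],s["finger_gap"],s["finger_force"])
f=np.array([469,-62.]);xp=np.array([.9917,-.129]);yp=np.array([.129,.9917])
for n in("top","scene"):
    c=eyes.camera(n);P=cloud(c); d=P[...,:2]-f; X=d@xp;Y=d@yp;Z=P[...,2]
    m=(X>-75)&(X<-15)&(abs(Y)<40)&(Z>30)&(Z<170)
    print(n,m.sum())
    for z in range(30,170,10):
        k=m&(Z>=z)&(Z<z+10)
        if k.sum()>3: print(z,k.sum(),"X",np.percentile(X[k],[3,50,97]).round(1),"Y",np.percentile(Y[k],[1,50,99]).round(1))
    k=m&(abs(Y)<31); p=P[k]; print("Z range",np.percentile(p[:,2],[0,2,98,100]).round(1))
E
python3 chk.py
```

```text
[429.42609637 -57.69431339 132.59623062] [-3.14152728  0.00004201  1.44054342] 7.7337826681103365 19.992034435272217
top 14
110 4 X [-38.8 -37.3 -37.3] Y [-30.9 -28.4 -26.3]
Z range [110.7 111.  153.1 155.5]
scene 640
110 116 X [-45.7 -44.  -41.4] Y [-30.4  -1.6  27.7]
120 114 X [-45.6 -43.4 -41.6] Y [-29.7  -0.4  28.1]
130 122 X [-45.3 -43.3 -40.2] Y [-30.4   2.6  28. ]
140 113 X [-45.1 -43.3 -40.8] Y [-30.4  -0.4  27.7]
150 132 X [-45.5 -44.  -38.5] Y [-31.8   6.1  27.9]
160 40 X [-46.2 -42.5 -38.2] Y [-31.    5.5  25.7]
Z range [108.1 111.1 164.2 169.6]
```

Emit:
{"name": "arm_command", "arguments": {"plan": [[-1,0.001,0,0.012,0],[-1,0,0,0.014,0],[-1,0,0,0.014,0],[-1,0,0,0.012,0],[-1,0,0,0.01,0],[-1,0,0,0.005,0],[-1,0,0,0.003,0],[-1,0,0,0,0],[-1,0,0,0,0],[-1,0,0,0,0],[-1,0,0,0,0]]}}

```text
clock: 23.0
eef_pos: [429.5, -56.4, 62.7]
eef_rot: [3.141, 0.0, 1.441]
wrist_force: [-0.0, 0.6, -1.2]
finger_gap: 7.7
finger_force: 20.0
```

```bash
python3 chk.py; python3 - <<'E'
from h import *
P=cloud(eyes.camera("top")); o=np.array([475,-351.5]); xh=np.array([.998,-.06]);yh=np.array([.06,.998])
d=P[...,:2]-o; X=d@xh;Y=d@yh;Z=P[...,2]
k=(abs(X-18)<8)&(abs(Y)<25)&(Z>62)&(Z<140); print("blank top",k.sum(),np.median(Z[k]),np.percentile(Y[k],[2,98]))
k=(X>90)&(X<150)&(abs(Y)<40)&(Z>145); print("bar",k.sum(),np.median(X[k])-45,np.median(Z[k]))
E
```

```text
[429.52078136 -56.41533091  62.73833965] [3.14145087 0.0000271  1.4407702 ] 7.717335196016951 19.992169439792633
top 2
Z range [49.2 49.2 49.6 49.7]
scene 1130
30 5 X [-43.9 -43.7 -38.8] Y [-26.9  13.9  27.1]
40 108 X [-45.9 -44.1 -41.3] Y [-31.3   0.5  28.7]
50 105 X [-45.6 -43.4 -40.4] Y [-30.5   1.   29.1]
60 97 X [-45.5 -43.4 -40.6] Y [-30.9  -0.9  29. ]
70 109 X [-45.4 -43.3 -41.1] Y [-30.2   0.2  28.9]
80 96 X [-45.9 -44.1 -40.1] Y [-30.7   9.9  29.4]
90 39 X [-45.6 -41.5 -37.9] Y [-29.2   9.3  28.2]
100 41 X [-53.2 -38.2 -29.4] Y [ 4.7  8.2 10.2]
110 92 X [-58.2 -49.3 -26.7] Y [-8.7  7.6 10.5]
120 96 X [-58.2 -48.  -27.5] Y [-8.3  7.4 10.4]
130 94 X [-58.4 -50.  -26.9] Y [-7.9  7.1 10.9]
140 97 X [-58.7 -51.5 -28.3] Y [-8.4  7.3 10.8]
150 89 X [-58.8 -51.  -27.4] Y [-9.   8.1 10.5]
160 62 X [-58.7 -52.5 -27.5] Y [-2.9  8.7 10.6]
Z range [ 39.4  42.7 165.1 169.9]
blank top 110 84.77850391345663 [-19.51281778  19.45156012]
bar 286 80.40946245224742 163.5529374606822
```

The plate is centred about 40 mm before the face, upright and at rest. The blank is seated, and the bar 80 mm behind the hinge puts the cover at about 1.86 rad.

```bash
python3 -c "
from cell import ticket
print(ticket.sign_off())"
```

```text
the job is handed in; nothing more can be done
None
```

Job handed in: the cover is right back at about 1.86 rad, the blank is still seated, and the filter plate is held upright and at rest, centred about 40 mm before the panel's white face. The sign-off gave no verdict. The reported TCP height read about 37 mm below the fingertips in the images, so my first try for the bar missed and I corrected for it.

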